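# Tap a roller bearing cup home, square, in its inclined housing

### The job

The bearing cup has only been started in the inclined housing: take the hand-guarded drift from its stand and tap the cup home with it, a few millimetres at a time on opposite sides of its flange in turn so that it never cocks, until the flange sits flush on the housing all round. Then put the drift back in its stand. Touch the cup only with the drift and leave everything else on the table where it is.

Things in the scene. Friction and masses are not known exactly. Their poses are not given: they have to be found in the camera images.
- housing: dark grey bearing plate 180 x 180 x 45 mm with a 115 mm through bore, fixed on an aluminium bracket (foot 210 x 200 mm), its face leaning 25 degrees towards the robot. Origin: centre of the bore's mouth in the outer face, 115 mm above the table. z: bore axis, out of the face, 25 degrees from vertical; x: up the slope, away from the robot; y: level, to the left
- cup_top (a point): bearing cup: steel sleeve (113 mm, in the bore) with a flange 140 mm outside, 70 mm inside (open centre), 8 mm thick. Point: centre of the flange's top face; z out of the bore. At the start the flange stands about 8 to 20 mm off the housing face, up to 2.5 degrees out of square. Home, its underside lies on the face and this point is 8 mm above the housing's origin along its z
- cup: the same cup; origin at the centre of the flange's underside. Tight fit: 8 to 12 N along the bore on one side of the flange moves that side down, the opposite side stays (above some 15 N the rest moves too). It stays where left, and stops solid on the housing. It counts as cocked, and ruined, when over 3.5 degrees out of square (one side of the flange 8 mm lower than the other)
- rim_near (a point): point on the flange's top face at the lower side, nearest the robot (housing -x), 52 mm from the cup's centre, on the middle of the ring-shaped face; a good place to tap. Along the housing's z it stands 8 mm above the housing face when the cup is home
- rim_far (a point): point on the flange's top face at the upper side, away from the robot (housing +x), 52 mm from the cup's centre, on the middle of the ring-shaped face; a good place to tap. Along the housing's z it stands 8 mm above the housing face when the cup is home
- rim_left (a point): point on the flange's top face at the left side (housing +y), 52 mm from the cup's centre, on the middle of the ring-shaped face; a good place to tap. Along the housing's z it stands 8 mm above the housing face when the cup is home
- rim_right (a point): point on the flange's top face at the right side (housing -y), 52 mm from the cup's centre, on the middle of the ring-shaped face; a good place to tap. Along the housing's z it stands 8 mm above the housing face when the cup is home
- drift_grip (a point): white nylon drift, loose, 0.15 to 0.31 kg, 158 mm long, upright in its stand: below, a round shank 28 mm across, 90 mm long; then a black hand guard 54 mm across, 8 mm thick; on top a round grip 30 mm across, 60 mm long. Point: centre of the grip, 30 mm above the guard and 30 mm below the top end; z along the drift, up
- drift: the same drift; origin at the centre of its flat tapping end, the foot of the shank, 128 mm from drift_grip along its axis; z along the drift, towards the grip
- stand: black block 90 x 90 x 80 mm, fixed, to the left or right of the bracket, with an upright round socket 47 mm wide and 70 mm deep in its top for the drift's shank. Origin: centre of the block's underside; the socket's floor is 10 mm above it, the guard then stands 20 mm above the block's top
- tin: bystander: bare metal tin, 84 mm across, 100 mm high, upright; origin under its centre; leave it
- wrench: bystander: steel wrench, 190 mm, lying flat; leave it
- glue: bystander: orange glue bottle, 44 mm across, 130 mm high, upright; origin under its centre; leave it
- tape: bystander: yellow tape reel, 90 mm across, 25 mm high, lying flat; origin under its centre; leave it
- case: bystander: flat yellow gauge case, 150 x 100 x 35 mm; origin under its centre; leave it
- driver: bystander: screwdriver, 180 mm, lying flat; leave it
There are look-alikes about, which are no part of the job. Of the things shaped like the drift, the white one is meant.

How it is judged:
On the way, in this order (a step that is already met when the one before it is completed fails the run):
1. the drift is taken out of its stand (z of drift in the frame of stand above 0.085 m), for 0.1 s.
2. the cup is tapped home: flange down on the housing (within 1.8 mm) on all four sides (z of each of rim_near, rim_far, rim_left, rim_right in the frame of housing below 0.0098 m), for 0.2 s.
At the end, for the whole second after the job is handed in: The cup's flange lies on the housing face within 1.8 mm on all four sides, and the drift stands at rest in its stand's socket, foot within 6 mm of the socket's floor, leaning less than 20 degrees, released (all of step 2 and horizontal distance between drift and stand below 0.013 m and z of drift in the frame of stand below 0.016 m and angle between drift's own z axis and vertical below 0.35 rad and linear speed of drift below 0.02 m/s); the robot touches nothing.
It fails at once if the cup cocks by more than 3.5 degrees in the bore (angle between the z axis of cup_top and the z axis of housing, either way round above 0.061 rad).
It fails at once if the robot itself, not the drift, presses on the cup (contact force between any of the fingers, the arm and cup above 2 N).
It fails at once if a bystander is moved by more than 30 mm (distance of any of tin, wrench, glue, tape, case, driver from where it was at the start of the episode above 0.03 m).
It also fails if it takes over 58 s, if anything falls off the work surface, if the arm or the gripper's body presses on something with over 40 N, if the wrist force passes 120 N, or if a joint passes its speed limit or range.

### The arm

A 6-joint arm with a two-finger parallel gripper is mounted at the origin on the work surface. World frame = base frame: x ahead of the robot, y to its left, z up, the work surface at z = 0. Lengths are in m, angles in rad, forces in N, time in s.
With the tool pointing down it reaches from about 0.275 to 0.875 m from the base axis. Payload 12.5 kg.
Tool frame: the origin (TCP) lies at the very end of the fingers, on their centre line; the grasp point (between the pads) lies robot.grasp_offset behind it (robot.grasp_offset is the distance from the TCP to the grasp point, in m); z points along the fingers, y is the line along which they close (so a half turn about z gives the same grasp; the last joint's range is limited). The gripper opens to 85 mm and grips with 20 to 120 N. Pads are 22 mm wide; open, the fingers measure 114 mm over their backs; the gripper's body (76 mm by 85 mm) begins 54 mm behind the grasp point. The pads swing forward as they close: fully open they stand 13 mm farther back than shut.
Start: joints at [1.188, 0.351, 1.652, -0, 1.139, -0.085], TCP at [0.161, 0.526, 0.231] pointing down, gripper open.
Joint ranges: [-2.75, 2.75], [-0.79, 2.1], [0.01, 2.65], [-1.57, 4.71], [0.07, 3.14], [-2.87, 2.87]. Speed limits (rad/s): [2.22, 2.22, 2.79, 3.14, 3.14, 3.14].

### API

Orientations are given as a unit quaternion [x, y, z, w].
In Python, from bench import robot, vision, sign_off gives the robot as it stands. The module is installed in compiled form; this text tells all that it offers.
- The arm moves only by the tool jog_arm, never from a script. Its argument "rows" is one flat list of numbers, 7 for each row, row after row: the shift along the tool's x, y, z in cm, then the turn, a rotation vector about the tool's x, y, z in degrees, then the opening, from -1 (shut) to 1 (fully open). In form: [x, y, z, wx, wy, wz, hand, x, y, z, wx, wy, wz, hand, ...]. A call has 1 to 5 rows; each row is the pose to reach, as a shift and turn from the pose commanded when the call began, along the tool's axes at that moment; what a row does not reach only later rows make up. A row lasts 1/10 s, in which the tool goes at most 50 mm and 8.59 degrees, less where a joint would pass 70% of its speed; a pose out of reach is approached as far as the arm can. A call with a gripper value outside its range is refused whole. The fingers move at their own pace and stop on an object; "squeeze" is the grip in N (left out, the last holds). Time passes only in rows, so rows that repeat a pose let the fingers close. It gives the time, the measured TCP pose, the force, the opening and the grip force at its end, in the units of the state.
- robot.state(): the state, without advancing time (a new reading comes with each control period).
- vision.read_camera(name): name is "scene" or "top"; returns a dict with "color" (420x560x3 uint8, red, green, blue), "z_map" (420x560 float32, m along the optical axis (not along the pixel's ray), 0 where there is no reading), "fx", "fy", "cx", "cy" (pixels), "R" (3x3) and "t" (3): a world point X has camera coordinates R X + t. Camera axes: x right, y down, z forward; pixel columns grow to the right and rows downward; lengths in m; the calibration is good to about 2 mm. A picture is of the moment at which its call begins.
- sign_off(): hands the job in; it is judged then, once.
The state is a dict: "time": time; "qpos": joint angles; "qvel": joint speeds; "effort": joint torques, N m; "eef_pos": TCP position; "tool_rot": TCP orientation; "wrist_force": force on the tool from outside, world axes, zero at the start; "ft_torque": the same for the moment, N m; "finger_gap": opening from 0.0 (shut) to 1.0 (fully open); "gripper_force": force on a finger pad.
Only numpy, scipy, OpenCV 4.12 (cv2) and the standard library are available. Lean on these libraries where they do the work, as an engineer would, in place of code of your own. Each camera call takes 0.05 s, during which the arm holds its last target. There are 200 camera calls.

## Working session

There is one attempt and no reset: what is moved stays moved. The work goes in short steps, Python scripts to look and compute and a tool call to move; the robot and the scene stay as the last step left them, time stands still between calls to the robot, and variables do not carry over. Pictures are saved under pics/ and viewed, at most 10 in all, crops included, and the job is handed in when it is done.

Besides the shell and the picture viewer there is one more tool, called after ">>>" as name(argument=value, ...) on one line, values as JSON. jog_arm: Moves the arm, as the interface text tells. Its arguments: {"type":"object","properties":{"rows":{"type":"array"},"squeeze":{"type":"number"}},"required":["rows"]}

```bash
mkdir -p pics
cat > h.py <<'E'
import numpy as np, cv2
from bench import robot, vision
def snap(n,save=None):
    d=vision.read_camera(n)
    if save: cv2.imwrite('pics/'+save,d['color'][:,:,::-1])
    v,u=np.mgrid[0:420,0:560]; z=d['z_map']
    pc=np.stack([(u-d['cx'])/d['fx']*z,(v-d['cy'])/d['fy']*z,z],-1)
    d['P']=(pc-d['t'])@d['R']   # world points
    d['ok']=z>0
    return d
E
python3 - <<'E'
from h import *
for n in('scene','top'):
    d=snap(n,n+'0.png'); np.savez('/tmp/'+n,**d); print(n,-d['R'].T@d['t'],d['fx'],d['R'][2])
s=robot.state(); print(s,robot.grasp_offset)
E
```

```text
scene [1.29961033 0.06185617 1.01758204] 448.0310445115993 [-0.6327254  -0.04935236 -0.77280199]
top [ 0.39110892 -0.03203271  1.21631197] 477.24593312626234 [ 0.15312063  0.00680309 -0.98818409]
{'time': 0.1, 'qpos': array([ 1.18843854e+00,  3.51170363e-01,  1.65236298e+00,  9.61549453e-06,
        1.13908244e+00, -8.45666637e-02]), 'qvel': array([-0.00054622, -0.0006812 , -0.00061545, -0.0001525 , -0.00048125,
        0.00111085]), 'effort': array([ 2.03971496e-03, -5.06832683e+01, -2.91879040e+01,  1.73399258e-06,
        2.58915112e-03, -5.67789016e-06]), 'eef_pos': array([0.16122063, 0.52553217, 0.23081772]), 'tool_rot': array([ 1.48347977e-01,  9.88935092e-01, -4.96680214e-04, -1.22597091e-04]), 'wrist_force': array([-0.68420005, -0.28984843,  0.62824603]), 'ft_torque': array([-0.05173397, -0.01388609,  0.04998831]), 'gripper_force': 0.0, 'finger_gap': 0.9995921850962105} 0.0187
```

```bash
ls pics
```

```text
scene0.png
top0.png
```

View pics/scene0.png

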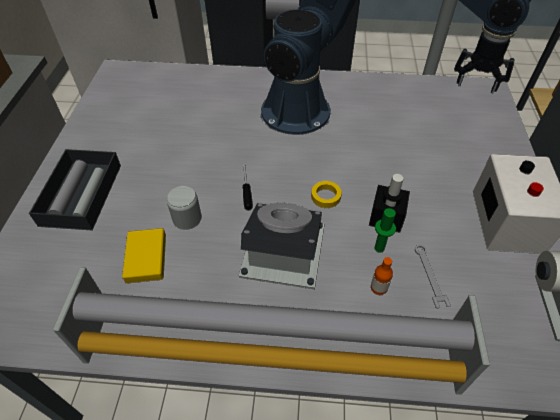

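View pics/top0.png

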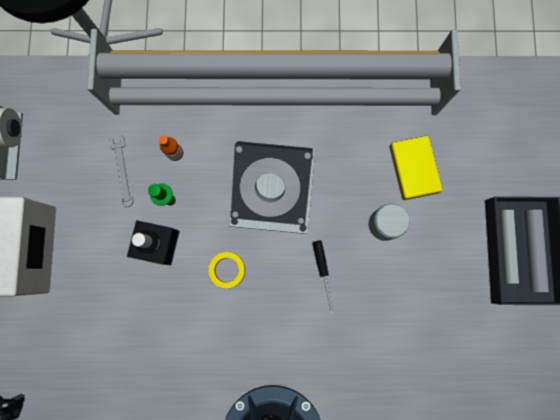

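The scene view shows the white drift in its black stand at (395,195), with the green look-alike at (386,230), glue at (382,278), tape at (326,193) and the cup and housing at (283,220). In the top view the white grip is at (140,240), the stand at (153,243), the cup at (270,186) and green at (160,194).

```bash
cat >> h.py <<'E'
def plane(Q):
    for _ in range(4):
        c=Q.mean(0); n=np.linalg.svd(Q-c,full_matrices=False)[2][2]; n*=np.sign(n[2]); r=(Q-c)@n
        Q=Q[abs(r)<max(2.0*r.std(),.0008)]
    return c,n,r.std(),len(Q)
E
python3 - <<'E'
from h import *
T=dict(np.load('/tmp/top.npz')); S=dict(np.load('/tmp/scene.npz'))
for nm,d in(('top',T),('scene',S)):
    P=d['P'];hsv=cv2.cvtColor(d['color'],cv2.COLOR_RGB2HSV).astype(int);x,y,z=P[...,0],P[...,1],P[...,2]
    print(nm)
    st=d['ok']&(y>.15)&(y<.42)&(x>.25)&(x<.75)&(z>.03)
    def rep(n,m):
        Q=P[m]; 
        if len(Q): print(n,len(Q),Q.mean(0).round(4),Q.min(0).round(4),Q.max(0).round(4))
    g=st&(hsv[...,0]>45)&(hsv[...,0]<75)&(hsv[...,1]>100)
    rep('green',g); rep('greentop',g&(z>.9*z[g].max()))
    rep('orange',st&(hsv[...,0]<15)&(hsv[...,1]>150))
    w=st&(hsv[...,1]<30)&(hsv[...,2]>120)&(x<.5); rep('white',w); rep('white top',w&(z>.162))
    rep('guard',st&(hsv[...,2]<70)&(z>.1)&(z<.12)&(x<.5))
    b=st&(abs(z-.08)<.006)&(x<.52)&(hsv[...,1]<80)
    rep('block',b); print(cv2.minAreaRect(P[b][:,:2].astype(np.float32)))
    a=d['ok']&(abs(y)<.12)&(x>.4)&(x<.75)&(z>.05)&(z<.2)
    hf=a&(hsv[...,2]<80)
    # face points: dark with normal tilt
    v=d['color'].mean(-1)
    nrm=np.array([-np.sin(np.radians(25)),0,np.cos(np.radians(25))]); q=P@nrm
    hh,e=np.histogram(q[a],bins=60,range=(-.2,.0)); print([(round(b,4),int(h)) for b,h in zip(e,hh) if h>60])
E
```

```text
top
green 441 [0.5725 0.2619 0.1195] [0.4226 0.2403 0.0304] [0.6013 0.2942 0.1633]
greentop 145 [0.5757 0.2661 0.1577] [0.5622 0.2526 0.1473] [0.5896 0.281  0.1633]
orange 247 [0.6958 0.2545 0.0986] [0.6797 0.2375 0.0695] [0.7184 0.2783 0.1336]
white 143 [0.4644 0.2954 0.1648] [0.4512 0.2804 0.0773] [0.485  0.336  0.1731]
white top 137 [0.464  0.2938 0.1684] [0.4512 0.2804 0.164 ] [0.4777 0.3088 0.1731]
guard 233 [0.4618 0.2863 0.1085] [0.4386 0.2676 0.1025] [0.4899 0.3184 0.1185]
block 964 [0.4623 0.2894 0.0804] [0.4117 0.2415 0.074 ] [0.5159 0.3465 0.086 ]
((0.46385788917541504, 0.2942875325679779), (0.09164031594991684, 0.0898575633764267), 78.3830795288086)
[(np.float64(-0.1567), 75), (np.float64(-0.1533), 545), (np.float64(-0.15), 977), (np.float64(-0.1467), 968), (np.float64(-0.1433), 411), (np.float64(-0.13), 277), (np.float64(-0.1267), 1052), (np.float64(-0.1233), 689), (np.float64(-0.12), 74)]
scene
green 553 [0.5811 0.2677 0.1075] [0.4539 0.2424 0.0309] [0.6046 0.3188 0.1638]
greentop 117 [0.5814 0.268  0.1572] [0.5644 0.2542 0.1481] [0.594  0.2845 0.1638]
orange 329 [0.711
[... 298 characters left out ...]
95]
block 488 [0.473  0.2941 0.081 ] [0.4129 0.2448 0.074 ] [0.52   0.3478 0.0858]
((0.4663107097148895, 0.29573172330856323), (0.09027120471000671, 0.09403189271688461), 77.91377258300781)
[(np.float64(-0.19), 80), (np.float64(-0.1867), 90), (np.float64(-0.1833), 97), (np.float64(-0.18), 88), (np.float64(-0.1767), 90), (np.float64(-0.1733), 93), (np.float64(-0.17), 92), (np.float64(-0.1667), 89), (np.float64(-0.1633), 102), (np.float64(-0.16), 102), (np.float64(-0.1567), 98), (np.float64(-0.1533), 240), (np.float64(-0.15), 549), (np.float64(-0.1467), 495), (np.float64(-0.1433), 224), (np.float64(-0.1333), 62), (np.float64(-0.13), 109), (np.float64(-0.1267), 489), (np.float64(-0.1233), 337)]
```

```bash
cat >> h.py <<'E'
def flange(d,c=None,n=None):
    P=d['P'];y=P[...,1];x=P[...,0]
    n0=np.array([-np.sin(np.radians(25)),0,np.cos(np.radians(25))]); q=P@n0
    a=d['ok']&(abs(y)<.12)&(x>.4)&(x<.75)
    return a,q
E
python3 - <<'E'
from h import *
for nm in('top','scene'):
    d=dict(np.load(f'/tmp/{nm}.npz')); P=d['P']; a,q=flange(d)
    f=plane(P[a&(q>-.156)&(q<-.143)]); print(nm,'face',f)
    n=f[1]; ff=a&(abs((P-f[0])@n)<.004)
    lo=cv2.minAreaRect(((P[ff]-f[0])@np.stack([np.cross([0,1,0],n),np.cross(n,np.cross([0,1,0],n))]).T).astype(np.float32)); 
    ex=np.cross([0,1,0],n); ex/=np.linalg.norm(ex); ey=np.cross(n,ex)
    print('rect',lo,'ctr',f[0]+ex*lo[0][0]+ey*lo[0][1])
    g=plane(P[a&(q>-.134)&(q<-.116)]); print('flange',g,'ang',np.degrees(np.arccos(g[1]@n)))
    ff=a&(abs((P-g[0])@g[1])<.004); uv=((P[ff]-g[0])@np.stack([ex,ey]).T).astype(np.float32)
    (u,v),r=cv2.minEnclosingCircle(uv); c=g[0]+ex*u+ey*v; print('circ',r,c, 'height',(c-f[0])@n)
E
```

```text
top face (array([0.60075184, 0.01195123, 0.11733465]), array([-0.42189355,  0.03307174,  0.90604199]), np.float64(0.0015177038181046901), 2366)
rect ((-0.0625176727771759, -0.01101754605770111), (0.31182244420051575, 0.22900837659835815), 1.3846086263656616) ctr [0.54392339 0.00093971 0.09127472]
flange (array([0.58703164, 0.00687459, 0.1368127 ]), array([-0.41837246,  0.02824605,  0.90783624]), np.float64(0.0015456413371078156), 1832) ang 0.3573750457113179
circ 0.0703437328338623 [0.585708   0.00760991 0.13616951] height 0.023268502302754453
scene face (array([0.62715709, 0.01707171, 0.13008081]), array([-0.42200533,  0.03574585,  0.90588837]), np.float64(0.0010848368813075554), 1123)
rect ((-0.09239241480827332, -0.01601378619670868), (0.32839691638946533, 0.2078796625137329), 5.298013687133789) ctr [0.54316463 0.00106816 0.09158467]
flange (array([0.59235043, 0.00844446, 0.13963183]), array([-0.41661843,  0.02782224,  0.9086556 ]), np.float64(0.0009617778114084966), 777) ang 0.5714111046979252
circ 0.07259800285100937 [0.58679889 0.009601   0.13700003] height 0.023032364520956874
```

```bash
cat >> h.py <<'E'
from scipy.spatial.transform import Rotation as Ro
GO=0.0187
def go(pos,zdir=None,yref=None):
    s=robot.state(); R=Ro.from_quat(s['tool_rot'])
    if zdir is None: R2=R
    else:
        z=np.array(zdir,float); z/=np.linalg.norm(z); y=R.as_matrix()[:,1] if yref is None else np.array(yref,float); y=y-z*(y@z); y/=np.linalg.norm(y)
        R2=Ro.from_matrix(np.stack([np.cross(y,z),y,z],1))
    print('cm',(R.inv().apply(np.array(pos)-s['eef_pos'])*100).round(2),'deg',np.degrees((R.inv()*R2).as_rotvec()).round(1),'| t',round(s['time'],2),'pos',s['eef_pos'].round(4),'z',R.as_matrix()[:,2].round(3),'F',s['wrist_force'].round(1),'gap',round(s['finger_gap'],2),'gf',round(s['gripper_force'],0))
E
python3 -c "
from h import *
go([.4655,.295,.231],[0,0,-1])"
```

```text
cm [-3.585e+01 -1.311e+01 -1.000e-02] deg [-0.1 -0.  -0. ] | t 0.1 pos [0.1612 0.5255 0.2308] z [-0.    -0.001 -1.   ] F [-0.7 -0.3  0.6] gap 1.0 gf 0.0
```

>>> jog_arm(rows=[-35.9, -13.0, 0, 0, 0, 0, 1, -35.9, -13.0, 0, 0, 0, 0, 1, -35.9, -13.0, 0, 0, 0, 0, 1, -35.9, -13.0, 0, 0, 0, 0, 1, -35.9, -13.0, 0, 0, 0, 0, 1], squeeze=100)

```text
time: 0.6
eef_pos: [0.3623, 0.3739, 0.2312]
tool_rot: [0.148, 0.989, -0.0, -0.0]
wrist_force: [0.8, 1.4, 0.3]
finger_gap: 0.997
gripper_force: 0.0
```

```bash
python3 -c "
from h import *
go([.4655,.295,.231],[0,0,-1])"
```

```text
cm [-1.218e+01 -4.520e+00  1.000e-02] deg [-0. -0. -0.] | t 0.6 pos [0.3623 0.3739 0.2312] z [-0. -0. -1.] F [0.8 1.4 0.3] gap 1.0 gf 0.0
```

>>> jog_arm(rows=[-12.2, -4.5, 0, 0, 0, 0, 1, -12.2, -4.5, 0, 0, 0, 0, 1, -12.2, -4.5, 0, 0, 0, 0, 1, -12.2, -4.5, 4, 0, 0, 0, 1, -12.2, -4.5, 4, 0, 0, 0, 1])

```text
time: 1.1
eef_pos: [0.4629, 0.2949, 0.1873]
tool_rot: [0.149, 0.989, -0.002, -0.003]
wrist_force: [-0.8, -0.7, 0.2]
finger_gap: 1.0
gripper_force: 0.0
```

```bash
python3 -c "
from h import *
go([.4655,.295,.12],[0,0,-1])
d=snap('top','top1.png'); d=snap('scene','scene1.png')
im=cv2.imread('pics/scene1.png'); cv2.imwrite('pics/s1c.png',cv2.resize(im[100:300,220:480],None,fx=3,fy=3))"
```

```text
cm [-0.28  0.13  6.72] deg [-0.3 -0.3 -0. ] | t 1.1 pos [0.4629 0.2949 0.1873] z [-0.007 -0.004 -1.   ] F [-0.8 -0.7  0.2] gap 1.0 gf 0.0
```

View pics/s1c.png

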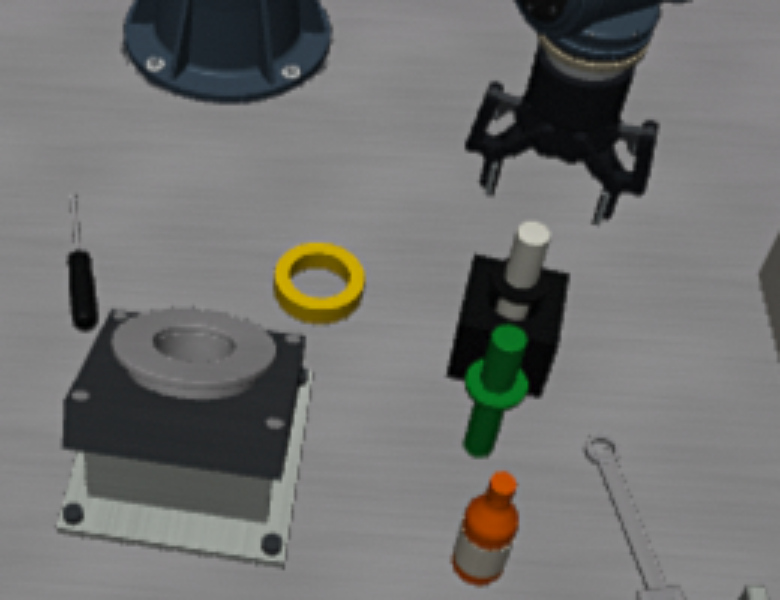

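The crop shows the open fingers (tips at (490,185) and (600,215)) straddling the line above the white drift's top at (533,235). Next I descend and grip.

>>> jog_arm(rows=[0, 0, 3, 0, 0, 0, 1, 0, 0, 6.7, 0, 0, 0, 1, 0, 0, 6.7, 0, 0, 0, 1, 0, 0, 6.7, 0, 0, 0, -1, 0, 0, 6.7, 0, 0, 0, -1])

```text
time: 1.7
eef_pos: [0.4654, 0.2975, 0.1267]
tool_rot: [0.148, 0.989, 0.001, 0.001]
wrist_force: [-0.3, -0.8, 0.0]
finger_gap: 0.69
gripper_force: 0.0
```

>>> jog_arm(rows=[0, 0, 0, 0, 0, 0, -1, 0, 0, 0, 0, 0, 0, -1, 0, 0, 0, 0, 0, 0, -1])

```text
time: 2.0
eef_pos: [0.4651, 0.2966, 0.1258]
tool_rot: [0.148, 0.989, 0.0, 0.001]
wrist_force: [-2.5, -2.9, 10.9]
finger_gap: 0.333
gripper_force: 97.7
```

```bash
python3 -c "
from h import *
go([.4655,.295,.12],[0,0,-1])"
```

```text
cm [-0.09 -0.14  0.58] deg [ 0.   0.1 -0. ] | t 2.0 pos [0.4651 0.2966 0.1258] z [ 0.002  0.    -1.   ] F [-2.5 -2.9 10.9] gap 0.33 gf 98.0
```

>>> jog_arm(rows=[0, 0, -4, 0, 0, 0, -1, 0, 0, -9, 0, 0, 0, -1, 0, 0, -13, 0, 0, 0, -1, 0, 0, -15, 0, 0, 0, -1, 0, 0, -15, 0, 0, 0, -1])

```text
time: 2.5
eef_pos: [0.4654, 0.2971, 0.2776]
tool_rot: [0.148, 0.989, 0.002, 0.002]
wrist_force: [0.4, -0.3, -1.9]
finger_gap: 0.327
gripper_force: 99.1
```

Run:
```python
from h import *
d=snap('scene','scene2.png')
im=cv2.imread('pics/scene2.png'); cv2.imwrite('pics/s2c.png',cv2.resize(im[60:260,300:500],None,fx=3,fy=3))
n=np.array([-.422,.0345,.906]); n/=np.linalg.norm(n); c=np.array([.5863,.0085,.1365])
ex=np.cross([0,1,0],n); ex/=np.linalg.norm(ex)
# hover above near rim: foot 40 mm above surface, TCP .116 behind the foot
print(ex); go(c-ex*.052+n*(.040+.116),-n)
```

```text
[ 0.90648964 -0.          0.42222806]
cm [ -9.12 -26.79   1.9 ] deg [ -5.1 -24.4  -1.1] | t 2.55 pos [0.4647 0.2967 0.2752] z [ 0.002  0.001 -1.   ] F [-0.6 -0.3 -2.5] gap 0.33 gf 99.0
```

View pics/s2c.png

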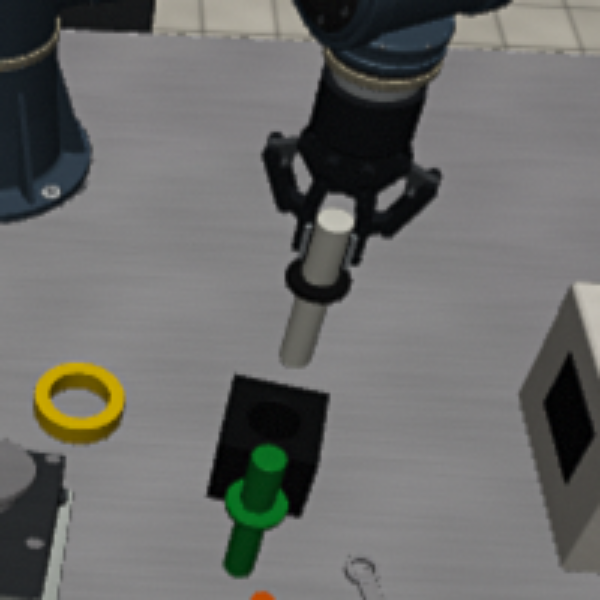

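The drift hangs straight in the fingers, top at (336,220) and foot at (296,360) in the crop, with the empty socket at (272,415). I'll measure its axis relative to the tool.

Run:
```python
from h import *
s=robot.state(); R=Ro.from_quat(s['tool_rot'])
for nm in('scene','top'):
    d=snap(nm); L=(d['P']-s['eef_pos'])@R.as_matrix(); hsv=cv2.cvtColor(d['color'],cv2.COLOR_RGB2HSV).astype(int)
    m=d['ok']&(abs(L[...,0])<.05)&(abs(L[...,1])<.05)&(L[...,2]>-.06)&(L[...,2]<.14)&(hsv[...,1]<50)&(hsv[...,2]>85)
    cam=R.inv().apply(-d['R'].T@d['t']-s['eef_pos'])
    for lo,hi,r in((.005,.015,.015),(.03,.06,.014),(.06,.09,.014),(.09,.13,.014)):
        Q=L[m&(L[...,2]>lo)&(L[...,2]<hi)]
        if len(Q)>8:
            # median silhouette centre + push back by 0.8 r along the view direction
            v=Q.mean(0)-cam; v[2]=0; v/=np.linalg.norm(v); print(nm,lo,len(Q),(Q.mean(0)+v*.8*r).round(4),Q[:,2].max().round(4))
```

```text
scene 0.005 22 [-0.0007 -0.0007  0.0097] 0.0139
scene 0.03 61 [-0.0005  0.0003  0.0491] 0.06
scene 0.06 68 [-0.0006 -0.0004  0.0756] 0.0896
scene 0.09 55 [ 2.000e-04 -1.000e-04  1.017e-01] 0.1141
top 0.06 11 [-0.0048 -0.0022  0.0845] 0.0898
top 0.09 11 [-0.006  -0.0018  0.0961] 0.101
```

>>> jog_arm(rows=[-1.8, -5.0, -1, 0, 0, 0, -1, -3.6, -10, -2, -2, -8, 0, -1, -5.4, -15, -2, -3.5, -16, -0.7, -1, -7.2, -20, -2, -5, -24.4, -1, -1, -9.1, -25, -1, -5, -24.4, -1.1, -1])

```text
time: 3.15
eef_pos: [0.4741, 0.048, 0.2851]
tool_rot: [0.134, 0.967, 0.011, 0.216]
wrist_force: [0.9, 0.9, -1.7]
finger_gap: 0.327
gripper_force: 99.4
```

Run:
```python
from h import *
n=np.array([-.422,.0345,.906]); n/=np.linalg.norm(n); c=np.array([.5863,.0085,.1365])
ex=np.cross([0,1,0],n); ex/=np.linalg.norm(ex)
go(c-ex*.052+n*(.020+.116),-n)
```

```text
cm [ 0.37 -3.54  4.74] deg [-0.2 -0.  -0. ] | t 3.15 pos [0.4741 0.048  0.2851] z [ 0.421 -0.037 -0.906] F [ 0.9  0.9 -1.7] gap 0.33 gf 99.0
```

>>> jog_arm(rows=[0.4, -3.5, 2, 0, 0, 0, -1, 0.4, -3.5, 4.5, 0, 0, 0, -1, 0.4, -3.5, 4.7, 0, 0, 0, -1, 0.4, -3.5, 4.7, 0, 0, 0, -1])

```text
time: 3.55
eef_pos: [0.4837, 0.0151, 0.2389]
tool_rot: [0.135, 0.967, 0.011, 0.214]
wrist_force: [-0.0, -0.1, -0.8]
finger_gap: 0.33
gripper_force: 99.4
```

```bash
cat >> h.py <<'E'
n=np.array([-.422,.0345,.906]); n/=np.linalg.norm(n); c=np.array([.5863,.0085,.1365])
ex=np.cross([0,1,0],n); ex/=np.linalg.norm(ex); ey=np.cross(n,ex)
def st():
    s=robot.state(); p=s['eef_pos']-c; R=Ro.from_quat(s['tool_rot']).as_matrix(); foot=p+R[:,2]*.116
    print('t',round(s['time'],2),'foot ex,ey,n mm',(1000*foot@np.stack([ex,ey,n]).T).round(1),'F along n',round(s['wrist_force']@n,1),'lat',round(s['wrist_force']@ex,1),round(s['wrist_force']@ey,1),'tilt',np.degrees(np.arccos(-R[:,2]@n)).round(2))
    print('tool axes of ex,ey',(R.T@ex).round(3),(R.T@ey).round(3),'M',s['ft_torque'].round(2))
E
python3 -c "
from h import *
st()"
```

```text
t 3.55 foot ex,ey,n mm [-50.4   1.8  20.3] F along n -0.7 lat -0.3 -0.1 tilt 0.33
tool axes of ex,ey [-0.964  0.267 -0.006] [ 0.267  0.964 -0.001] M [0.07 0.31 0.03]
```

>>> jog_arm(rows=[0.1, -0.2, 1.0, 0, 0, 0, -1, 0.1, -0.2, 1.6, 0, 0, 0, -1, 0.1, -0.2, 1.8, 0, 0, 0, -1, 0.1, -0.2, 1.9, 0, 0, 0, -1, 0.1, -0.2, 2.0, 0, 0, 0, -1])

```text
time: 4.05
eef_pos: [0.4914, 0.0127, 0.2213]
tool_rot: [0.135, 0.967, 0.012, 0.215]
wrist_force: [-0.1, -0.2, -1.8]
finger_gap: 0.332
gripper_force: 99.4
```

```bash
python3 -c "
from h import *
st()"
```

```text
t 4.05 foot ex,ey,n mm [-50.5  -0.1   1. ] F along n -1.6 lat -0.9 -0.1 tilt 0.16
tool axes of ex,ey [-0.964  0.267 -0.002] [ 0.267  0.964 -0.002] M [-0.03  0.3  -0.07]
```

>>> jog_arm(rows=[0, 0, 0.1, 0, 0, 0, -1, 0, 0, 0.2, 0, 0, 0, -1, 0, 0, 0.3, 0, 0, 0, -1])

```text
time: 4.35
eef_pos: [0.4927, 0.0124, 0.2189]
tool_rot: [0.135, 0.967, 0.011, 0.216]
wrist_force: [-4.5, 0.2, 6.3]
finger_gap: 0.331
gripper_force: 99.7
```

```bash
python3 -c "
from h import *
st()"
```

```text
t 4.35 foot ex,ey,n mm [-50.3  -0.3  -1.7] F along n 7.6 lat -1.4 -0.1 tilt 0.14
tool axes of ex,ey [-0.964  0.267 -0.002] [ 0.267  0.964 -0.002] M [0.06 0.55 0.09]
```

>>> jog_arm(rows=[0, 0, 0.1, 0, 0, 0, -1, 0, 0, 0.2, 0, 0, 0, -1, 0, 0, 0.3, 0, 0, 0, -1, 0, 0, 0.3, 0, 0, 0, -1])

```text
time: 4.75
eef_pos: [0.4939, 0.0123, 0.216]
tool_rot: [0.135, 0.967, 0.011, 0.216]
wrist_force: [-2.4, 0.2, 3.4]
finger_gap: 0.332
gripper_force: 99.7
```

```bash
python3 -c "
from h import *
st()
d=snap('top'); P=d['P']; a,q=flange(d)
"
```

```text
t 4.75 foot ex,ey,n mm [-50.5  -0.2  -4.8] F along n 4.1 lat -0.7 0.1 tilt 0.16
tool axes of ex,ey [-0.964  0.267 -0.002] [ 0.267  0.964 -0.002] M [0.07 0.54 0.04]
```

>>> jog_arm(rows=[0, 0, -1.2, 0, 0, 0, -1, -4.6, 1.3, -1.2, 0, 0, 0, -1, -9.2, 2.6, -1.2, 0, 0, 0, -1, -10.1, 2.8, -1.2, 0, 0, 0, -1, -10.1, 2.8, -0.8, 0, 0, 0, -1])

```text
time: 5.3
eef_pos: [0.5864, 0.0125, 0.268]
tool_rot: [0.135, 0.967, 0.012, 0.216]
wrist_force: [-0.0, 0.2, -3.1]
finger_gap: 0.33
gripper_force: 99.7
```

>>> jog_arm(rows=[0, 0, 0.1, 0, 0, 0, -1, 0, 0, 0.2, 0, 0, 0, -1, 0, 0, 0.3, 0, 0, 0, -1, 0, 0, 0.4, 0, 0, 0, -1])

```text
time: 5.7
eef_pos: [0.5866, 0.0124, 0.2633]
tool_rot: [0.135, 0.967, 0.011, 0.215]
wrist_force: [-4.5, 0.0, 3.1]
finger_gap: 0.33
gripper_force: 99.7
```

```bash
python3 -c "
from h import *
st()"
```

```text
t 5.7 foot ex,ey,n mm [53.5 -0.3 -1.1] F along n 4.7 lat -2.8 -0.1 tilt 0.21
tool axes of ex,ey [-0.964  0.267 -0.003] [ 0.267  0.964 -0.002] M [-0.14  0.83 -0.12]
```

>>> jog_arm(rows=[0, 0, 0.1, 0, 0, 0, -1, 0, 0, 0.2, 0, 0, 0, -1, 0, 0, 0.3, 0, 0, 0, -1, 0, 0, 0.4, 0, 0, 0, -1, 0, 0, 0.5, 0, 0, 0, -1])

```text
time: 6.2
eef_pos: [0.5892, 0.0122, 0.2587]
tool_rot: [0.135, 0.967, 0.011, 0.215]
wrist_force: [-5.2, -1.1, 2.8]
finger_gap: 0.329
gripper_force: 100.0
```

>>> jog_arm(rows=[0, 0, 0.1, 0, 0, 0, -1, 0, 0, 0.2, 0, 0, 0, -1, 0, 0, 0.2, 0, 0, 0, -1])

```text
time: 6.5
eef_pos: [0.59, 0.0121, 0.2569]
tool_rot: [0.135, 0.967, 0.011, 0.215]
wrist_force: [-4.0, -1.1, 3.4]
finger_gap: 0.328
gripper_force: 100.1
```

Run:
```python
from h import *
st()
d=snap('top','top3.png'); P=d['P']; a,q=flange(d); L=(P-c)@np.stack([ex,ey,n],1)
r=np.hypot(L[...,0],L[...,1]); ang=np.degrees(np.arctan2(L[...,1],L[...,0]))
for lo in range(-180,180,30):
    m=a&(r>.040)&(r<.064)&(ang>=lo)&(ang<lo+30)&(L[...,2]<.003)&(L[...,2]>-.02); print(lo+15,m.sum(),(1000*np.median(L[m][:,2])).round(1) if m.any() else None)
m=a&(r>.08)&(abs(L[...,0])<.08)&(abs(L[...,1])<.08)&(L[...,2]<-.015)&(L[...,2]>-.032);print('face',m.sum(),1000*np.median(L[m][:,2]))
```

```text
t 6.5 foot ex,ey,n mm [53.9 -0.3 -8.4] F along n 4.8 lat -2.2 -1.3 tilt 0.2
tool axes of ex,ey [-0.964  0.267 -0.003] [ 0.267  0.964 -0.002] M [-0.23  1.03 -0.14]
-165 0 None
-135 0 None
-105 7 -6.8
-75 90 -7.4
-45 122 -7.7
-15 47 -8.1
15 12 -7.4
45 40 -7.1
75 0 None
105 0 None
135 0 None
165 0 None
face 616 -22.80533429624097
```

>>> jog_arm(rows=[0, 0, -1.4, 0, 0, 0, -1, 4.6, -1.3, -1.4, 0, 0, 0, -1, 9.2, -2.6, -1.4, 0, 0, 0, -1, 10.2, -2.8, -1.0, 0, 0, 0, -1, 10.2, -2.8, -0.6, 0, 0, 0, -1])

```text
time: 7.05
eef_pos: [0.4908, 0.0128, 0.2183]
tool_rot: [0.135, 0.967, 0.012, 0.216]
wrist_force: [0.9, 0.6, -0.9]
finger_gap: 0.332
gripper_force: 99.7
```

>>> jog_arm(rows=[0, 0, 0.1, 0, 0, 0, -1, 0, 0, 0.2, 0, 0, 0, -1, 0, 0, 0.3, 0, 0, 0, -1, 0, 0, 0.4, 0, 0, 0, -1, 0, 0, 0.5, 0, 0, 0, -1])

```text
time: 7.55
eef_pos: [0.4944, 0.0125, 0.214]
tool_rot: [0.135, 0.967, 0.012, 0.216]
wrist_force: [-3.4, -0.7, 4.3]
finger_gap: 0.332
gripper_force: 99.7
```

```bash
python3 -c "
from h import *
st()"
```

```text
t 7.55 foot ex,ey,n mm [-50.7  -0.   -6.8] F along n 5.3 lat -1.2 -0.9 tilt 0.12
tool axes of ex,ey [-0.964  0.267 -0.001] [ 0.267  0.964 -0.002] M [ 0.01  0.26 -0.01]
```

>>> jog_arm(rows=[0, 0, 0.1, 0, 0, 0, -1, 0, 0, 0.2, 0, 0, 0, -1, 0, 0, 0.3, 0, 0, 0, -1, 0, 0, 0.4, 0, 0, 0, -1, 0, 0, 0.4, 0, 0, 0, -1])

```text
time: 8.05
eef_pos: [0.4958, 0.0123, 0.2102]
tool_rot: [0.135, 0.967, 0.012, 0.216]
wrist_force: [-2.4, 0.7, 4.2]
finger_gap: 0.328
gripper_force: 99.9
```

>>> jog_arm(rows=[0, 0, -1.0, 0, 0, 0, -1, -4.6, 1.3, -1.4, 0, 0, 0, -1, -9.2, 2.6, -1.4, 0, 0, 0, -1, -10.1, 2.8, -1.2, 0, 0, 0, -1, -10.1, 2.8, -0.6, 0, 0, 0, -1])

```text
time: 8.55
eef_pos: [0.5888, 0.0125, 0.26]
tool_rot: [0.135, 0.967, 0.012, 0.216]
wrist_force: [0.6, -0.8, -1.3]
finger_gap: 0.332
gripper_force: 99.8
```

```bash
python3 -c "
from h import *
st()"
```

```text
t 8.55 foot ex,ey,n mm [54.3 -0.  -5. ] F along n -1.5 lat 0.0 -0.8 tilt 0.13
tool axes of ex,ey [-0.964  0.267 -0.001] [ 0.267  0.964 -0.002] M [ 0.04  0.4  -0.02]
```

>>> jog_arm(rows=[0, 0, 0.2, 0, 0, 0, -1, 0, 0, 0.3, 0, 0, 0, -1, 0, 0, 0.4, 0, 0, 0, -1, 0, 0, 0.5, 0, 0, 0, -1, 0, 0, 0.6, 0, 0, 0, -1])

```text
time: 9.05
eef_pos: [0.5895, 0.0123, 0.2535]
tool_rot: [0.135, 0.967, 0.011, 0.214]
wrist_force: [-5.8, -0.8, 2.5]
finger_gap: 0.332
gripper_force: 100.3
```

>>> jog_arm(rows=[0, 0, 0.1, 0, 0, 0, -1, 0, 0, 0.2, 0, 0, 0, -1, 0, 0, 0.3, 0, 0, 0, -1, 0, 0, 0.3, 0, 0, 0, -1])

```text
time: 9.45
eef_pos: [0.5908, 0.0122, 0.2508]
tool_rot: [0.135, 0.967, 0.011, 0.215]
wrist_force: [-4.0, 0.1, 2.1]
finger_gap: 0.33
gripper_force: 100.4
```

```bash
python3 -c "
from h import *
st()"
```

```text
t 9.45 foot ex,ey,n mm [ 51.8  -0.  -14.2] F along n 3.6 lat -2.7 -0.0 tilt 0.27
tool axes of ex,ey [-0.964  0.267 -0.004] [ 0.267  0.964 -0.002] M [-0.02  1.07  0.01]
```

Now near again, pressed to its stop.

>>> jog_arm(rows=[0, 0, -1.4, 0, 0, 0, -1, 4.6, -1.3, -1.4, 0, 0, 0, -1, 9.2, -2.6, -1.4, 0, 0, 0, -1, 10.2, -2.8, -1.0, 0, 0, 0, -1, 10.2, -2.8, -0.5, 0, 0, 0, -1])

```text
time: 9.95
eef_pos: [0.4926, 0.0128, 0.2115]
tool_rot: [0.135, 0.967, 0.012, 0.216]
wrist_force: [-0.7, 0.5, -0.6]
finger_gap: 0.327
gripper_force: 99.8
```

>>> jog_arm(rows=[0, 0, 0.1, 0, 0, 0, -1, 0, 0, 0.2, 0, 0, 0, -1, 0, 0, 0.3, 0, 0, 0, -1, 0, 0, 0.4, 0, 0, 0, -1, 0, 0, 0.5, 0, 0, 0, -1])

```text
time: 10.45
eef_pos: [0.4967, 0.0125, 0.2075]
tool_rot: [0.135, 0.967, 0.012, 0.216]
wrist_force: [-2.6, -0.0, 4.6]
finger_gap: 0.329
gripper_force: 99.8
```

```bash
python3 -c "
from h import *
st()"
```

```text
t 10.45 foot ex,ey,n mm [-51.3   0.2 -13.8] F along n 5.3 lat -0.4 -0.2 tilt 0.11
tool axes of ex,ey [-0.964  0.267 -0.001] [ 0.267  0.964 -0.002] M [0.07 0.09 0.04]
```

>>> jog_arm(rows=[0, 0, 0.1, 0, 0, 0, -1, 0, 0, 0.2, 0, 0, 0, -1])

```text
time: 10.65
eef_pos: [0.4975, 0.0124, 0.2058]
tool_rot: [0.135, 0.967, 0.012, 0.216]
wrist_force: [-7.2, -0.2, 13.1]
finger_gap: 0.327
gripper_force: 100.6
```

```bash
python3 -c "
from h import *
st()"
```

```text
t 10.65 foot ex,ey,n mm [-51.3   0.2 -15.6] F along n 14.9 lat -1.0 -0.7 tilt 0.11
tool axes of ex,ey [-0.964  0.267 -0.001] [ 0.267  0.964 -0.002] M [ 0.09  0.38 -0.04]
```

>>> jog_arm(rows=[0, 0, 0.1, 0, 0, 0, -1, 0, 0, 0.2, 0, 0, 0, -1, 0, 0, 0.2, 0, 0, 0, -1])

```text
time: 10.95
eef_pos: [0.4985, 0.0123, 0.2055]
tool_rot: [0.135, 0.967, 0.012, 0.217]
wrist_force: [-19.8, 0.4, 31.3]
finger_gap: 0.331
gripper_force: 104.2
```

>>> jog_arm(rows=[0, 0, -1.4, 0, 0, 0, -1, -4.6, 1.3, -1.4, 0, 0, 0, -1, -9.2, 2.6, -1.4, 0, 0, 0, -1, -10.1, 2.8, -1.0, 0, 0, 0, -1, -10.1, 2.8, -0.5, 0, 0, 0, -1])

```text
time: 11.45
eef_pos: [0.5916, 0.0125, 0.2516]
tool_rot: [0.135, 0.967, 0.012, 0.216]
wrist_force: [-1.0, 0.5, -2.0]
finger_gap: 0.324
gripper_force: 100.0
```

>>> jog_arm(rows=[0, 0, 0.1, 0, 0, 0, -1, 0, 0, 0.2, 0, 0, 0, -1, 0, 0, 0.3, 0, 0, 0, -1, 0, 0, 0.4, 0, 0, 0, -1])

```text
time: 11.85
eef_pos: [0.5917, 0.0124, 0.2491]
tool_rot: [0.135, 0.967, 0.011, 0.216]
wrist_force: [-13.4, -0.3, 20.3]
finger_gap: 0.33
gripper_force: 101.5
```

```bash
python3 -c "
from h import *
st()"
```

```text
t 11.85 foot ex,ey,n mm [ 52.3   0.2 -16.1] F along n 24.0 lat -3.6 -1.1 tilt 0.14
tool axes of ex,ey [-0.964  0.267 -0.002] [ 0.267  0.964 -0.002] M [-0.15  0.92 -0.13]
```

>>> jog_arm(rows=[0, 0, -1.4, 0, 0, 0, -1, 3.4, 2.0, -1.4, 0, 0, 0, -1, 6.4, 3.6, -1.4, 0, 0, 0, -1, 6.4, 3.6, -1.0, 0, 0, 0, -1, 6.4, 3.6, -0.5, 0, 0, 0, -1])

```text
time: 12.35
eef_pos: [0.5432, 0.0646, 0.2291]
tool_rot: [0.135, 0.967, 0.012, 0.215]
wrist_force: [0.4, 0.0, -0.8]
finger_gap: 0.326
gripper_force: 99.8
```

>>> jog_arm(rows=[0, 0, 0.1, 0, 0, 0, -1, 0, 0, 0.2, 0, 0, 0, -1, 0, 0, 0.3, 0, 0, 0, -1, 0, 0, 0.4, 0, 0, 0, -1])

```text
time: 12.75
eef_pos: [0.5457, 0.0638, 0.2257]
tool_rot: [0.136, 0.967, 0.011, 0.216]
wrist_force: [-8.9, -0.3, 11.9]
finger_gap: 0.329
gripper_force: 100.8
```

```bash
python3 -c "
from h import *
st()"
```

```text
t 12.75 foot ex,ey,n mm [  0.6  51.7 -16.1] F along n 14.5 lat -3.0 -0.8 tilt 0.16
tool axes of ex,ey [-0.964  0.267 -0.002] [ 0.267  0.964 -0.002] M [-0.37  0.75 -0.2 ]
```

>>> jog_arm(rows=[0, 0, -1.4, 0, 0, 0, -1, -1.3, -4.7, -1.4, 0, 0, 0, -1, -2.6, -9.2, -1.4, 0, 0, 0, -1, -2.8, -10.0, -1.0, 0, 0, 0, -1, -2.8, -10.0, -0.5, 0, 0, 0, -1])

```text
time: 13.25
eef_pos: [0.542, -0.0408, 0.2342]
tool_rot: [0.137, 0.967, 0.011, 0.216]
wrist_force: [-0.7, 1.3, -1.1]
finger_gap: 0.33
gripper_force: 99.6
```

>>> jog_arm(rows=[0, 0, 0.1, 0, 0, 0, -1, 0, 0, 0.2, 0, 0, 0, -1, 0, 0, 0.3, 0, 0, 0, -1, 0, 0, 0.4, 0, 0, 0, -1])

```text
time: 13.65
eef_pos: [0.5437, -0.0388, 0.2298]
tool_rot: [0.135, 0.967, 0.012, 0.215]
wrist_force: [0.5, -0.9, -1.7]
finger_gap: 0.328
gripper_force: 99.6
```

```bash
python3 -c "
from h import *
st()"
```

```text
t 13.65 foot ex,ey,n mm [  0.4 -50.9 -15.1] F along n -1.7 lat -0.3 -0.9 tilt 0.16
tool axes of ex,ey [-0.964  0.266 -0.003] [ 0.266  0.964 -0.001] M [ 0.04  0.32 -0.03]
```

>>> jog_arm(rows=[0, 0, 0.1, 0, 0, 0, -1, 0, 0, 0.2, 0, 0, 0, -1, 0, 0, 0.3, 0, 0, 0, -1, 0, 0, 0.4, 0, 0, 0, -1])

```text
time: 14.05
eef_pos: [0.5458, -0.0395, 0.2295]
tool_rot: [0.135, 0.967, 0.011, 0.217]
wrist_force: [-31.4, 2.1, 46.1]
finger_gap: 0.326
gripper_force: 104.6
```

```bash
python3 -c "
from h import *
st()"
```

```text
t 14.05 foot ex,ey,n mm [  2.7 -51.7 -16.3] F along n 55.0 lat -9.0 0.2 tilt 0.13
tool axes of ex,ey [-0.964  0.266  0.001] [ 0.266  0.964 -0.002] M [0.28 2.52 0.02]
```

>>> jog_arm(rows=[0, 0, -4, 0, 0, 0, -1, 0, 0, -8, 0, 0, 0, -1, 0.9, 3.3, -10, 0, 0, 0, -1, 2.0, 8.0, -11, 0, 0, 0, -1, 3.5, 13, -11, 0, 0, 0, -1])

```text
time: 14.55
eef_pos: [0.5023, 0.0979, 0.3243]
tool_rot: [0.136, 0.966, 0.012, 0.217]
wrist_force: [1.3, 0.7, -2.2]
finger_gap: 0.331
gripper_force: 99.8
```

Run:
```python
from h import *
go([.465,.295,.276],[0,0,-1])
for nm in('top','scene'):
    d=snap(nm,nm+'4.png'); P=d['P']; a,q=flange(d); L=(P-c)@np.stack([ex,ey,n],1)
    r=np.hypot(L[...,0]-.007,L[...,1]); ang=np.degrees(np.arctan2(L[...,1],L[...,0]-.007)); z=L[...,2]
    m=a&(abs(L[...,0])<.085)&(abs(L[...,1])<.085)&(abs(z+.019)<.009)
    for lo in range(-180,180,45):
        k=m&(ang>=lo)&(ang<lo+45); f=z[k&(r>.042)&(r<.064)]; g=z[k&(r>.078)&(r<.1)]
        print(nm,lo+22,len(f),len(g),(1000*np.median(f)).round(1) if len(f) else'',(1000*np.median(g)).round(1) if len(g) else '')
```

```text
cm [10.55 17.61  2.08] deg [ 4.6 24.7 -1. ] | t 14.55 pos [0.5023 0.0979 0.3243] z [ 0.424 -0.036 -0.905] F [ 1.3  0.7 -2.2] gap 0.33 gf 100.0
top -158 168 210 -16.0 -22.7
top -113 159 166 -15.1 -22.8
top -68 169 189 -15.6 -22.9
top -23 178 111 -16.3 -23.2
top 22 182 110 -16.2 -22.9
top 67 167 178 -15.1 -23.6
top 112 156 168 -15.2 -23.1
top 157 163 208 -15.5 -23.2
scene -158 81 36 -15.4 -22.3
scene -113 62 57 -14.9 -22.4
scene -68 70 77 -15.0 -22.3
scene -23 125 57 -16.1 -22.5
scene 22 119 51 -16.3 -22.8
scene 67 77 73 -15.5 -23.0
scene 112 64 56 -15.2 -22.8
scene 157 79 32 -15.6 -22.4
```

The depth data put the flange 7–8 mm above the face all round, so the cup is home. Returning the drift.

>>> jog_arm(rows=[2, 4, 0.5, 1.5, 8, -0.3, -1, 4.5, 8.5, 1, 3, 16, -0.6, -1, 7, 13, 1.5, 4.6, 24.7, -1, -1, 10.5, 17.6, 2.1, 4.6, 24.7, -1, -1, 10.5, 17.6, 2.1, 4.6, 24.7, -1, -1])

```text
time: 15.15
eef_pos: [0.4635, 0.2965, 0.2714]
tool_rot: [0.129, 0.992, -0.001, -0.004]
wrist_force: [0.1, -0.7, -2.5]
finger_gap: 0.33
gripper_force: 100.0
```

>>> jog_arm(rows=[0, 0, 0, 0, 0, 0, -1])

```text
time: 15.25
eef_pos: [0.4641, 0.2943, 0.2728]
tool_rot: [0.129, 0.992, -0.001, -0.002]
wrist_force: [0.3, -0.4, -1.4]
finger_gap: 0.328
gripper_force: 100.0
```

Run:
```python
from h import *
go([.465,.295,.21],[0,0,-1])
s=robot.state(); R=Ro.from_quat(s['tool_rot']); d=snap('scene','scene5.png'); L=(d['P']-s['eef_pos'])@R.as_matrix(); hsv=cv2.cvtColor(d['color'],cv2.COLOR_RGB2HSV).astype(int)
m=d['ok']&(abs(L[...,0])<.05)&(abs(L[...,1])<.05)&(hsv[...,1]<50)&(hsv[...,2]>85)
cam=R.inv().apply(-d['R'].T@d['t']-s['eef_pos'])
for lo,hi in((.03,.06),(.06,.09),(.09,.13)):
    Q=L[m&(L[...,2]>lo)&(L[...,2]<hi)]; v=Q.mean(0)-cam; v[2]=0; v/=np.linalg.norm(v); q=Q.mean(0)+v*.011
    print(len(Q),q.round(4),'world',(s['eef_pos']+R.apply(q)).round(4),Q[:,2].max().round(4))
im=cv2.imread('pics/scene5.png'); cv2.imwrite('pics/s5c.png',cv2.resize(im[60:260,220:480],None,fx=3,fy=3))
```

```text
cm [-0.1   0.1   6.28] deg [-0.1 -0.3 -0. ] | t 15.25 pos [0.4641 0.2943 0.2728] z [-0.005 -0.001 -1.   ] F [ 0.3 -0.4 -1.4] gap 0.33 gf 100.0
59 [-0.0002  0.0001  0.0491] world [0.464  0.2943 0.2237] 0.0593
67 [-0.0005 -0.0005  0.0746] world [0.4641 0.2937 0.1982] 0.0897
56 [-0.0002 -0.0009  0.102 ] world [0.4635 0.2934 0.1708] 0.1144
```

View pics/s5c.png

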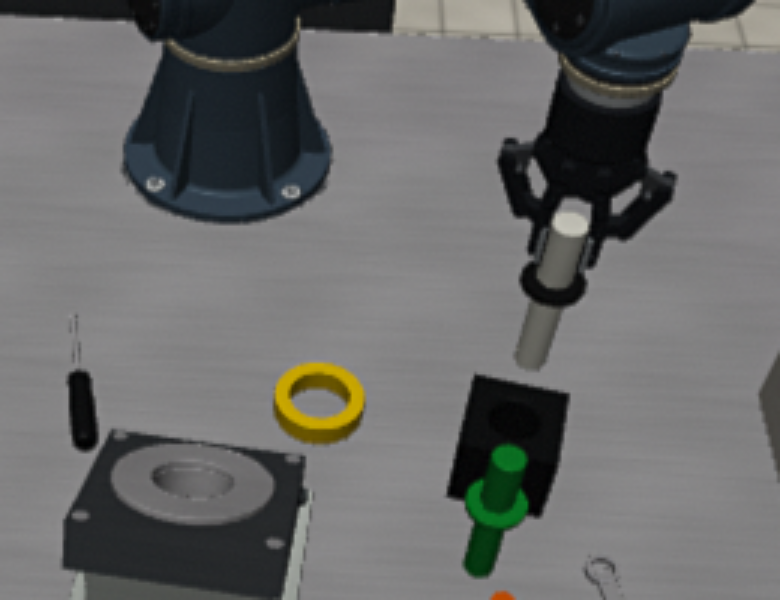

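The cup's flange sits flush on the housing at (190,485), and the drift hangs above the open socket at (515,415). Lowering.

>>> jog_arm(rows=[-0.1, 0.2, 4, 0, 0, 0, -1, -0.1, 0.2, 7, 0, 0, 0, -1, -0.1, 0.2, 10, 0, 0, 0, -1, -0.1, 0.2, 12.5, 0, 0, 0, -1, -0.1, 0.2, 14, 0, 0, 0, -1])

```text
time: 15.8
eef_pos: [0.4659, 0.2932, 0.1328]
tool_rot: [0.131, 0.991, -0.001, -0.002]
wrist_force: [0.2, 0.5, -2.0]
finger_gap: 0.33
gripper_force: 100.0
```

>>> jog_arm(rows=[0, 0, 0.2, 0, 0, 0, -1, 0, 0, 0.4, 0, 0, 0, -1, 0, 0, 0.5, 0, 0, 0, -1, 0, 0, 0.5, 0, 0, 0, -1])

```text
time: 16.2
eef_pos: [0.4661, 0.295, 0.1297]
tool_rot: [0.13, 0.992, 0.0, -0.001]
wrist_force: [-0.5, -0.4, -1.5]
finger_gap: 0.33
gripper_force: 100.0
```

>>> jog_arm(rows=[0, 0, 0.1, 0, 0, 0, -1, 0, 0, 0.2, 0, 0, 0, -1, 0, 0, 0.3, 0, 0, 0, -1, 0, 0, 0.3, 0, 0, 0, -1])

```text
time: 16.6
eef_pos: [0.4657, 0.2951, 0.1259]
tool_rot: [0.13, 0.992, -0.0, -0.002]
wrist_force: [-0.8, -1.3, 1.1]
finger_gap: 0.33
gripper_force: 100.6
```

>>> jog_arm(rows=[0, 0, 0, 0, 0, 0, 0.2, 0, 0, 0, 0, 0, 0, 1, 0, 0, 0, 0, 0, 0, 1, 0, 0, 0, 0, 0, 0, 1, 0, 0, 0, 0, 0, 0, 1])

```text
time: 17.1
eef_pos: [0.4656, 0.2951, 0.1257]
tool_rot: [0.13, 0.992, -0.0, -0.002]
wrist_force: [0.7, -0.0, 0.1]
finger_gap: 1.001
gripper_force: 0.0
```

>>> jog_arm(rows=[0, 0, -1, 0, 0, 0, 1, 0, 0, -3, 0, 0, 0, 1, 0, 0, -7, 0, 0, 0, 1, 0, 0, -11, 0, 0, 0, 1, 0, 0, -15, 0, 0, 0, 1])

```text
time: 17.6
eef_pos: [0.4659, 0.2949, 0.2782]
tool_rot: [0.13, 0.992, -0.0, -0.002]
wrist_force: [0.4, -0.4, 0.7]
finger_gap: 1.001
gripper_force: 0.0
```

>>> jog_arm(rows=[10, 4, 0, 0, 0, 0, 1, 10, 4, 0, 0, 0, 0, 1, 10, 4, 0, 0, 0, 0, 1, 10, 4, 0, 0, 0, 0, 1, 10, 4, 0, 0, 0, 0, 1])

```text
time: 18.1
eef_pos: [0.3804, 0.3591, 0.2764]
tool_rot: [0.13, 0.992, -0.0, -0.002]
wrist_force: [-0.1, -1.0, 0.6]
finger_gap: 0.997
gripper_force: 0.0
```

Run:
```python
from h import *
for nm in('scene','top'):
    d=snap(nm,nm+'6.png'); P=d['P']; hsv=cv2.cvtColor(d['color'],cv2.COLOR_RGB2HSV).astype(int)
    m=d['ok']&(abs(P[...,0]-.465)<.06)&(abs(P[...,1]-.295)<.06)&(P[...,2]>.155)&(P[...,2]<.2)&(hsv[...,1]<40)&(hsv[...,2]>100)
    print(nm,m.sum(),P[m&(P[...,2]>.162)].mean(0))
im=cv2.imread('pics/scene6.png'); cv2.imwrite('pics/s6c.png',cv2.resize(im[60:310,150:480],None,fx=2.4,fy=2.4))
print(robot.state()['time'])
```

```text
scene 76 [0.46623328 0.29312061 0.16888049]
top 144 [0.4644427  0.29279204 0.16866013]
18.2
```

View pics/s6c.png

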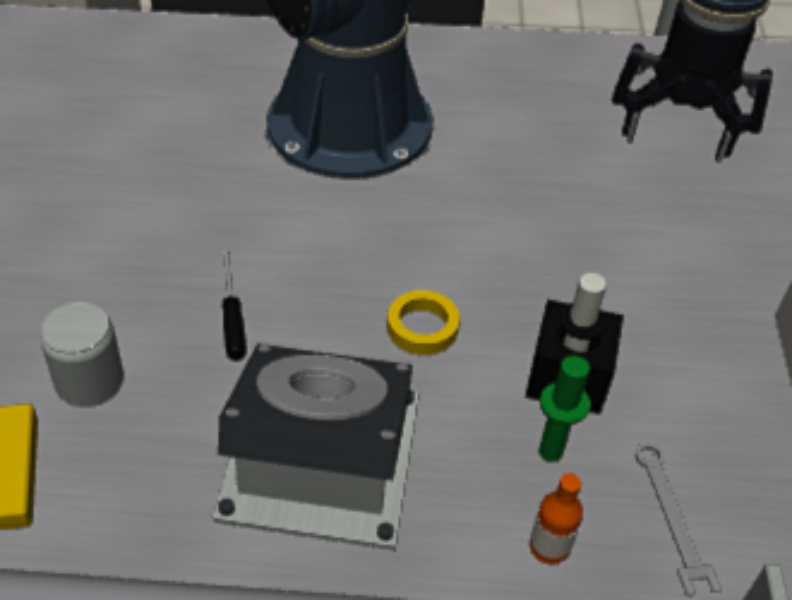

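The drift stands in its socket (top at (592,285)), the cup is flush (322,385), the bystanders are where they were, and the gripper is clear.

```bash
python3 -c "
from bench import sign_off
print(sign_off())"
```

```text
the job is handed in; nothing more can be done
None
```

I tapped the cup home flush all round, put the drift back upright in its stand with the gripper clear, and handed the job in at about 18 s; no verdict came back.

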